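# Turn the lazy Susan and close the line strainer

## Robot

A 6-joint arm with a two-finger parallel gripper is mounted at the origin on the work surface. World frame = base frame: x ahead of the robot, y to its left, z up, the work surface at z = 0. Lengths are in mm, angles in rad, forces in N, time in s.
With the tool pointing down it reaches from about 275 to 825 mm from the base axis. Payload 5.2 kg.
Tool frame: the origin (TCP) lies at the very end of the fingers, on their centre line; the grasp point (between the pads) lies 19 mm behind it; z points along the fingers, y is the line along which they close (so a half turn about z gives the same grasp; the last joint's range is limited). The gripper opens to 93 mm and grips with 3 to 60 N. Pads are 15 mm wide; open, the fingers measure 128 mm over their backs; the gripper's body (75 mm by 188 mm) begins 65 mm behind the grasp point.
Start: joints at [-1.406, 0.259, 1.535, -0, 1.348, -0.203], TCP at [197.781, -513.213, 218.653] pointing down, gripper open.
Joint ranges: [-3.14, 3.14], [-0.91, 2.08], [0.19, 2.58], [-1.22, 4.36], [0.22, 2.71], [-3.12, 3.12]. Speed limits (rad/s): [2.57, 2.57, 3.14, 3.14, 3.14, 3.14].

## Interface

Orientations are given as [roll, pitch, yaw] about the fixed x, y, z axes, in that order (R = Rz(yaw) Ry(pitch) Rx(roll)).
In Python, from bench import robot gives the robot as it stands. The module is installed in compiled form; this text tells all that it offers. Calls block until the motion is done:
- robot.move_ptp(position, orientation): joint-space move of the TCP to a pose.
- robot.move_linear(position, ori=None, speed=150, f_stop=None): straight line of the TCP; ori=None keeps the orientation; speed is the mean speed in mm/s. With f_stop (N) it stops when the force on the tool has changed by that much, and returns True; else False.
- robot.move_j(angles): joint-space move.
- robot.move_gripper(opening): opening from 0.0 (shut) to 1.0 (fully open); the grip force is fixed at half the most; returns when the fingers have stopped.
- robot.sleep(seconds).
- robot.inverse_kinematics(position, orientation): joint angles nearest the present ones, or None.
- robot.get_image(name): name is "side" or "top" or "wrist"; returns a dict with "img" (480x640x3 uint8, blue, green, red), "fovy" (degrees; the focal length in pixels is half the picture's height over the tangent of half this angle, whatever the lens; pixels are square), "cx", "cy" (the principal point, pixels), "k1" (the pictures are not rectified: a ray, as slopes to the right and down, at radius r is drawn at 1 + k1 r^2 times it, then the intrinsics apply), "eye" and "orientation" of the camera in the world. Camera axes: x right, y down, z forward; pixel columns grow to the right and rows downward; lengths in mm; the calibration is good to about 2 mm. A picture is of the moment at which its call begins. There is no depth.
A pose or a line that the arm cannot do raises robot.MotionError and nothing moves.
- robot.hand_in(): hands the job in; it is judged then, once.
Readings, each from a call of its own:
- robot.current_t(): time.
- robot.current_qpos(): joint angles.
- robot.current_joint_vel(): joint speeds.
- robot.current_joint_efforts(): joint torques, N m.
- robot.current_tcp_pos(): TCP position.
- robot.current_eef_rot(): TCP orientation.
- robot.current_contact_force(): force on the tool from outside, world axes, zero at the start.
- robot.current_ft_torque(): the same for the moment, N m.
- robot.current_gripper_width(): opening from 0.0 (shut) to 1.0 (fully open).
- robot.current_finger_force(): force on a finger pad.
Only numpy, scipy, OpenCV 4.12 (cv2) and the standard library are available. Lean on these libraries where they do the work, as an engineer would, in place of code of your own. Each camera call takes 0.05 s, during which the arm holds its last target. There are 200 camera calls.

## Task

The water-line strainer on the lazy Susan has been rinsed out and needs its cover back. Turn the lazy Susan by pushing its rim, not the things standing on it, until the open strainer (the pot with two upright studs) faces front, in the middle of the tray's open side; then take the brass cover from the counter by its lifting rib, lower it level and gently over both studs until it lies flat on the strainer, without dropping or forcing it, and let go. The jar, tin and tape reel must stay upright on the lazy Susan, and the spanner, brush and pipe tee must be left where they lie.

Things in the scene. Friction and masses are not known exactly. Their poses are not given: they have to be found in the camera images.
- tray: Fixed white plastic drip tray, 380 x 380 mm, floor 6 mm thick, walls 30 mm high and 5 mm thick at the back and both sides, none at the front. Origin: centre of its underside, on the counter. Its -x axis points out of its open front (towards the robot). The lazy Susan turns about the vertical axis through this origin.
- turntable_top (a point): Lazy Susan: grey plastic disc, radius 165 mm, 16 mm thick (20 to 36 mm above the counter). This point: centre of its top face, on the turning axis; turns with it, z up, x towards the strainer. Round its rim are 12 round upright finger ribs as high as the disc, radius 10 mm, centres 168 mm from the axis (reaching out to 178 mm), 30 degrees apart, the first 15 degrees from x.
- turntable (a joint): Angle turned by the lazy Susan since the start (rad), counter-clockwise from above positive; it turns freely both ways with light drag (about 0.15 N m) and stays where it is left.
- strainer: Brass pot strainer fixed on the lazy Susan's top, origin at the centre of its underside, 85 mm from the turning axis. Open pot 68 mm across, 52 mm tall, with two flat ears along its y axis (tangential), 34 mm wide, reaching 62 mm from the centre, and a pipe spigot below each ear. x points away from the turning axis.
- strainer_face (a point): Centre of the strainer's flat top face, 52 mm above its underside (88 mm above the counter), where the cover's underside comes to lie. z up, y along the line through the studs: two steel studs, 8 mm in diameter, at y = +45 and -45 mm, 22 mm high above this face, tapered to 3 mm over the top 5 mm.
- cover: Loose brass cover, about 0.28 kg, lying flat on the counter left of the tray. Plate 8 mm thick: disc 68 mm across with two ears 34 mm wide, 124 mm long in all along y; 11 mm through holes at y = +45 and -45 mm. On top a lifting rib along y, 42 mm long, 12 mm thick, rising from 8 to 34 mm above the underside. Origin: centre of underside, z up. Fits either way round.
- jar: Bystander: small glass jar with steel lid, 52 mm across, 58 mm tall, standing loose on the lazy Susan. Origin: centre of its underside.
- tin: Bystander: small tin, 56 mm across, 50 mm tall, standing loose on the lazy Susan. Origin: centre of its underside.
- reel: Bystander: white tape reel, 58 mm across, 15 mm tall, lying loose on the lazy Susan. Origin: centre of its underside.
- spanner: Bystander: steel spanner lying on the counter to the right of the tray.
- brush: Bystander: flat brush with a wooden handle, lying on the counter to the left of the cover.
- tee: Bystander: white plastic pipe tee, 80 mm long, 32 mm thick, lying on the counter beyond the cover.
There are look-alikes about, which are no part of the job. Several things look just like the cover: the one meant starts farthest from the robot's base.

How it is judged (in metres and radians):
On the way, in this order (a step that is already met when the one before it is completed fails the run):
1. The lazy Susan has been turned until the strainer faces front, and stands still, the cover not yet on it (x of strainer_face in the frame of tray below -0.05 m and y of strainer_face in the frame of tray between -0.022 and 0.022 m and velocity of joint turntable between -0.1 and 0.1 rad/s and distance between cover and strainer_face above 0.05 m), for 0.2 s.
2. The cover lies flat on the strainer, over both studs (distance between cover and strainer_face below 0.005 m and angle between cover's own z axis and vertical below 0.05 rad and angle between the y axis of cover and the y axis of strainer_face, either way round below 0.12 rad), for 0.2 s.
At the end, for the whole second after the job is handed in: Strainer at the tray's open front, within 22 mm (15 degrees) of its middle line, lazy Susan at rest; cover over both studs, within 5 mm of home, level, released, at rest; jar, tin and reel stand on the lazy Susan within 150 mm of its axis (all of step 2 and x of strainer_face in the frame of tray below -0.05 m and y of strainer_face in the frame of tray between -0.022 and 0.022 m and velocity of joint turntable between -0.1 and 0.1 rad/s and linear speed of cover below 0.02 m/s and angle between each of jar, tin, reel's own z axis and vertical below 0.1 rad and z of each of jar, tin, reel in the frame of turntable_top below 0.01 m and distance between each of jar, tin, reel and turntable_top below 0.15 m); the robot touches nothing.
It fails at once if The robot pushes the strainer, jar, tin or reel (over 5 N), or one of them tips over (contact force between any of the fingers, the arm and strainer above 5 N or contact force between any of the fingers, the arm and jar above 5 N or contact force between any of the fingers, the arm and tin above 5 N or contact force between any of the fingers, the arm and reel above 5 N or angle between any of jar, tin, reel's own z axis and vertical above 0.5 rad).
It fails at once if The cover goes onto the studs tilted more than about 14 degrees (distance between cover and strainer_face below 0.02 m and angle between cover's own z axis and vertical above 0.25 rad).
It fails at once if The cover is dropped or slammed onto the strainer (faster than 0.35 m/s) (distance between cover and strainer_face below 0.03 m and linear speed of cover above 0.35 m/s).
It fails at once if The cover is forced onto the strainer (over 45 N) (contact force between cover and strainer above 45 N).
It fails at once if The spanner, brush or tee is moved by more than 30 mm (distance of any of spanner, brush, tee from where it was at the start of the episode above 0.03 m).
It also fails if it takes over 72 s, if anything falls off the work surface, if the arm or the gripper's body presses on something with over 40 N, if the wrist force passes 120 N, or if a joint passes its speed limit or range.

## Working session

There is one attempt and no reset: what is moved stays moved. The work goes in short steps, each a Python script; the robot and the scene stay as the last script left them, time stands still between calls to the robot, and variables do not carry over. Pictures are saved under pics/ and viewed, at most 10 in all, crops included, and the job is handed in when it is done.

```bash
mkdir -p pics; cat > h.py <<'E'
import numpy as np, cv2
from scipy.spatial.transform import Rotation as R
from bench import robot
def K(c):
    f=240/np.tan(np.radians(c['fovy'])/2); return f
def rot(c):
    o=np.array(c['orientation'],float)
    return o if o.shape==(3,3) else R.from_euler('xyz',o).as_matrix()
def px2w(c,u,v,z):
    f=K(c); d=np.array([(u-c['cx'])/f,(v-c['cy'])/f]); s=d.copy()
    for _ in range(30): s=d/(1+c['k1']*(s@s))
    ray=rot(c)@np.array([s[0],s[1],1]); e=np.array(c['eye'])
    return e+ray*(z-e[2])/ray[2]
def w2px(c,p):
    q=rot(c).T@(np.array(p,float)-np.array(c['eye'])); s=q[:2]/q[2]; s=s*(1+c['k1']*(s@s))
    return K(c)*s+[c['cx'],c['cy']]
def snap(n,fn):
    c=robot.get_image(n); cv2.imwrite('pics/'+fn,c['img']); np.save('pics/'+fn+'.npy',c,allow_pickle=True); return c
def load(fn): return np.load('pics/'+fn+'.npy',allow_pickle=True).item()
E
python3 - <<'E'
from h import *
for n in('top','side'):
    c=snap(n,n+'0.png'); print({k:c[k] for k in c if k!='img'})
print(robot.current_t(),robot.current_eef_rot())
E
```

```text
{'fovy': 54.38489055307273, 'cx': 314.64964544978017, 'cy': 240.87589111950314, 'k1': -0.09761729959687092, 'eye': array([ 378.45857958,    7.46587697, 1116.88302467]), 'orientation': array([-3.06702228, -0.02122646, -1.58291704])}
{'fovy': 43.521817808009956, 'cx': 327.76340898725255, 'cy': 232.61074146957483, 'k1': -0.16514084593091505, 'eye': array([-354.07623039,  989.66788589, 1068.8954068 ]), 'orientation': array([-2.21650664, -0.01477275, -2.43324528])}
0.1 [-3.13997584e+00 -3.57581927e-04  3.67803037e-01]
```

View pics/top0.png

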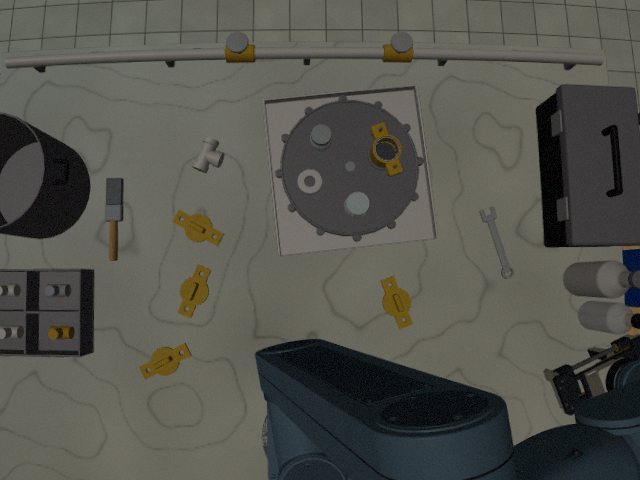

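View pics/side0.png

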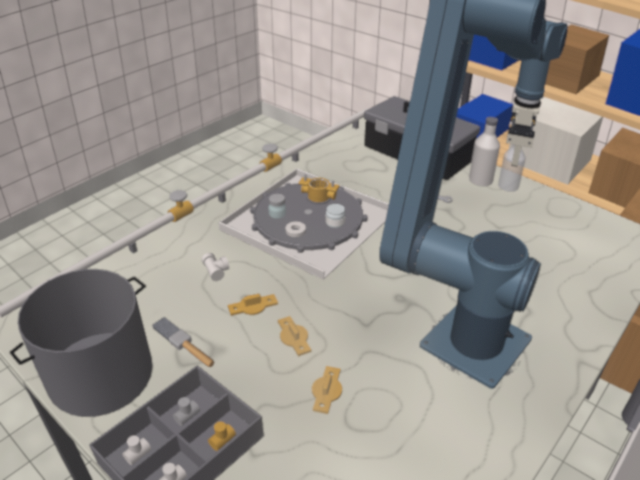

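The top view shows the tray with its open side toward the robot and the Susan hub near (350,167). The strainer is at (386,150), at the right rear. The tin or jar is at (320,135) and (356,204), the reel at (310,181). Cover look-alikes are at (198,228), (194,291), (165,360) and (397,301). The tee is at (208,155), the brush at (114,215) and the spanner at (497,243). The side view agrees.

```bash
cat > m.py <<'E'
from h import *
from scipy.optimize import least_squares
def ribs(c,u0=(350,167)):
    # dark-grey disc mask -> outer profile in world at z=36
    g=c['img'].astype(int); 
    return g
def brass(c,lo=150):
    hsv=cv2.cvtColor(c['img'],cv2.COLOR_BGR2HSV)
    m=cv2.inRange(hsv,(15,150,60),(35,255,255))
    n,l,s,ce=cv2.connectedComponentsWithStats(m)
    return [(ce[i],s[i],(l==i)) for i in range(1,n) if s[i][4]>lo]
E
python3 - <<'E'
from m import *
c=load('top0.png')
for ce,s,m in brass(c):
    v,u=np.nonzero(m); z=8 if ce[1]>210 else 88
    P=np.array([px2w(c,a,b,z)[:2] for a,b in zip(u,v)]); mu=P.mean(0)
    w,V=np.linalg.eigh(np.cov(P.T)); a=V[:,1]; q=(P-mu)@a
    print(ce.round(1),s[4],mu.round(1),'r',np.hypot(*mu).round(1),'len',np.ptp(q).round(1),'ang',np.degrees(np.arctan2(a[1],a[0])).round(1))
for n,u,v,z in [('hub',350,167,36),('FL',281,255,0),('FR',436,239,0),('BL',264,101,30),('BR',416,88,30),('jar',320,135,94),('tin',356,204,90),('reel',310,181,51)]:
    print(n,px2w(c,u,v,z).round(1))
im=cv2.resize(c['img'][80:265,255:445],None,fx=3,fy=3,interpolation=cv2.INTER_CUBIC); cv2.imwrite('pics/crop.png',im)
E
```

```text
[240.4  54. ] 291 [890.6 151.3] r 903.4 len 66.7 ang 94.9
[396.4  53.6] 295 [ 891.2 -211.3] r 915.9 len 70.0 ang 82.6
[385.1 149.9] 554 [ 659.9 -177.2] r 683.3 len 122.3 ang -160.8
[197.7 227.4] 864 [496.2 262. ] r 561.2 len 122.6 ang 61.4
[193.9 290.9] 878 [345.4 270.3] r 438.6 len 121.3 ang 157.4
[396.2 301.9] 910 [ 313.4 -209.2] r 376.8 len 122.4 ang -159.6
[ 58.7 332.4] 190 [247.  600.8] r 649.6 len 51.1 ang 90.9
[164.7 360.8] 899 [181.  340.4] r 385.6 len 123.4 ang 117.4
hub [ 632.9 -102.    36. ]
FL [428.6  63.6   0. ]
FR [ 463.1 -312.1    0. ]
BL [798.2 101.2  30. ]
BR [ 831.2 -268.7   30. ]
jar [693.  -30.1  94. ]
tin [ 536.2 -108.3   90. ]
reel [596.9  -7.   51. ]
```

View pics/crop.png

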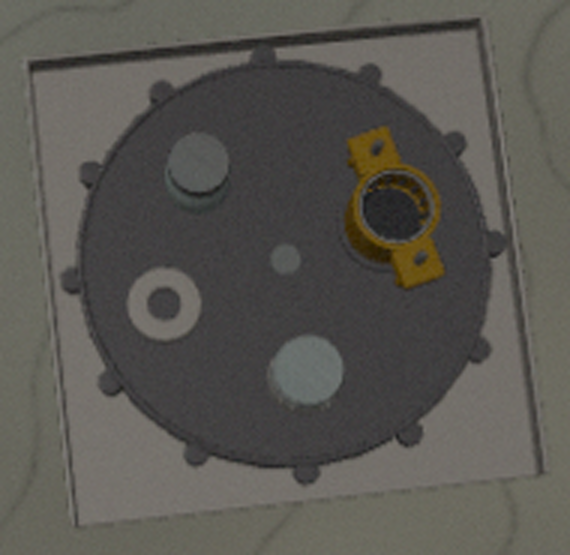

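The crop shows the 12 ribs clearly, for example at (307,473), (409,434) and (196,454) on the front, with the strainer near (400,208). I'll fit the axis and phase from the ribs.

```bash
python3 - <<'E'
from m import *
c=load('top0.png')
cr=[(264,56),(371,75),(456,142),(497,243),(479,349),(409,434),(307,473),(196,454),(110,383),(72,281),(91,174),(162,93)]
f=lambda x,y:(255+(x+.5)/3-.5,80+(y+.5)/3-.5)
P=np.array([px2w(c,*f(*p),36)[:2] for p in cr])
ph0=np.degrees(np.arctan2(*(P[0]-P.mean(0))[::-1]))
def model(p): 
    a=p[2]-np.radians(30)*np.arange(12); return p[:2,None]+p[3]*np.array([np.cos(a),np.sin(a)])
r=least_squares(lambda p:(model(p).T-P).ravel(),[*P.mean(0),np.radians(ph0),168]); print(r.x,np.degrees(r.x[2]),np.abs(r.fun).max())
C=r.x[:2]
for x,y in [(377,149),(421,260)]: print('ear hole',px2w(c,*f(x,y),88).round(1))
s=px2w(c,*f(400,208),88)[:2]; print(s,np.hypot(*(s-C)),np.degrees(np.arctan2(*(s-C)[::-1])))
E
E=1; python3 - <<'E'
from h import *
# reach check
C=np.array([633,-103])
for a in (60,90,120,150,180,210,240,270):
    t=np.radians(a+5.5)
    for k in(0,180):
        y=np.radians((a+5.5+k+180)%360-180)
        q=robot.inverse_kinematics([*(C+177*np.array([np.cos(t),np.sin(t)])),20],[np.pi,0,y]); print(a,k,None if q is None else np.round(q,2))
E
```

```text
[ 6.33739160e+02 -1.01486188e+02  8.27509062e-02  1.68192037e+02] 4.741277677236402 1.5950081073053468
ear hole [ 707.8 -167.8   88. ]
ear hole [ 621.8 -198.7   88. ]
[ 661.90828475 -183.94083714] 87.13362588545994 -71.13820498825828
60 0 [-0.07  0.7   1.33 -0.    1.11  0.35]
60 180 [-0.07  0.7   1.33  0.    1.11 -2.79]
90 0 [-0.06  0.57  1.58 -0.    0.99 -0.16]
90 180 [-0.06  0.57  1.58 -0.    0.99  2.98]
120 0 [-0.13  0.44  1.82  0.    0.88 -0.75]
120 180 [-0.13  0.44  1.82 -0.    0.88  2.39]
150 0 [-0.3   0.36  1.96  0.    0.82 -1.44]
150 180 [-0.3   0.36  1.96 -0.    0.82  1.7 ]
180 0 [-0.49  0.36  1.96  0.    0.82 -2.16]
180 180 [-0.49  0.36  1.96 -0.    0.82  0.98]
210 0 [-0.61  0.44  1.82 -0.    0.88 -2.8 ]
210 180 [-0.61  0.44  1.82 -0.    0.88  0.34]
240 0 [-0.62  0.57  1.59 -0.    0.99  2.95]
240 180 [-0.62  0.57  1.59 -0.    0.99 -0.19]
270 0 [-0.56  0.7   1.33 -0.    1.11  2.48]
270 180 [-0.56  0.7   1.33  0.    1.11 -0.66]
```

Rib fit: axis at (633.7,-101.5), radius 168.2 (expected 168), residual 1.6 mm. The strainer is at -70.3° and the tray yaw is about 5.5°, so the Susan needs about -104° (clockwise). I'll push the rib at -145° along the front arc with the closed fingers.

```bash
python3 - <<'E'
from h import *
C=np.array([633.7,-101.5])
def pose(a,z,r=179):
    t=np.radians(a); y=(a+180+180)%360-180
    return [*(C+r*np.array([np.cos(t),np.sin(t)])),z],[np.pi,0,np.radians(y)]
robot.move_gripper(0.0)
robot.move_ptp(*pose(-130.3,150))
p,o=pose(-130.3,20); print(robot.move_linear(p,o,speed=120,f_stop=15))
a0=-130.3; aend=-145.3+9.1-104.2
for a in [*np.arange(a0-14,aend+12,-14),aend+6,aend]:
    p,o=pose(a,20); s=robot.move_linear(p,o,speed=80 if a>aend+8 else 35,f_stop=25)
    if s: print('stopped',a,robot.current_contact_force()); break
robot.sleep(.3); print(robot.current_t(),robot.current_tcp_pos(),robot.current_contact_force())
p,o=pose(a+1.5,20); robot.move_linear(p,o,speed=40)
p,o=pose(a+1.5,150); robot.move_linear(p,o,speed=150)
robot.move_ptp([496,262,220],[np.pi,0,np.radians(151.4-180)])
c=snap('top','top1.png');w=snap('wrist','w1.png');print(robot.current_t(),robot.current_qpos(),{k:w[k] for k in w if k!='img'})
im=cv2.resize(c['img'][80:265,255:445],None,fx=3,fy=3,interpolation=cv2.INTER_CUBIC); cv2.imwrite('pics/cat.png',np.hstack([im,w['img'][:555] if 0 else cv2.copyMakeBorder(cv2.resize(w['img'],(230,172)),0,555-172,0,0,cv2.BORDER_CONSTANT)]))
E
```

```text
False
10.875 [545.26145732  54.03149764  20.02503068] [ 0.39129956 -0.22990008  1.26613951]
13.1583 [ 2.84596463e-01  2.78351830e-01  1.50755631e+00 -5.61058079e-04
  1.35753696e+00  2.35732240e+00] {'fovy': 61.68268736071492, 'cx': 314.9180279981855, 'cy': 233.98211268161546, 'k1': -0.049765713246661465, 'eye': array([564.7132757 , 222.84436176, 384.81179031]), 'orientation': array([ 2.85343266e+00, -1.25274081e-03, -2.07185903e+00])}
```

View pics/cat.png

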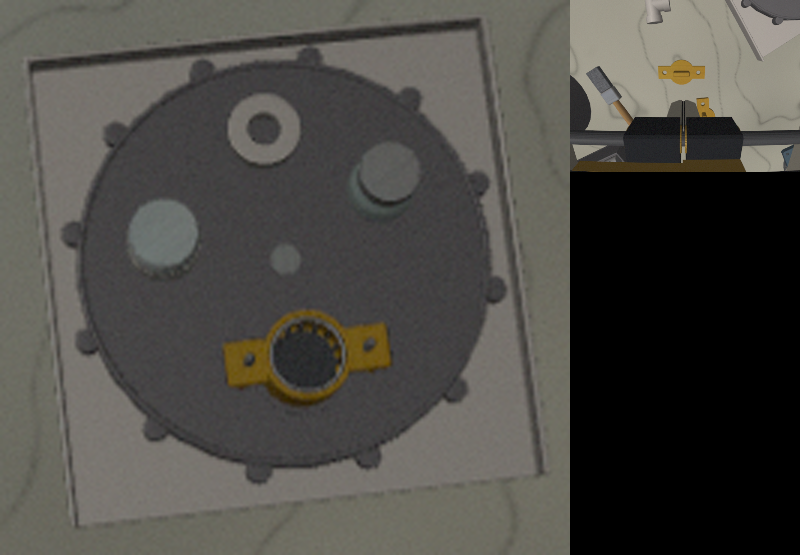

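View pics/w1.png

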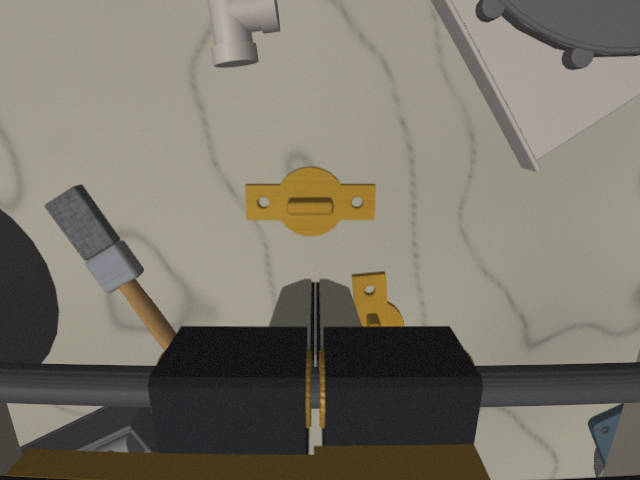

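The strainer now faces front, at crop (306,355), and jar, tin and reel are all upright. The wrist view shows the cover centred at (310,202) with holes at (263,202) and (357,202), but the tool yaw is 90° off for gripping the rib. I'll refine the cover and Susan poses.

```bash
cat >> m.py <<'E'
def pca(c,m,z):
    v,u=np.nonzero(m); P=np.array([px2w(c,a,b,z)[:2] for a,b in zip(u,v)]); mu=P.mean(0)
    w,V=np.linalg.eigh(np.cov(P.T)); a=V[:,1]; return mu,np.ptp((P-mu)@a),np.degrees(np.arctan2(a[1],a[0]))%180
E
python3 - <<'E'
from m import *
w=load('w1.png')
for b in brass(w,1000): print(b[0],b[1][4],pca(w,b[2],8))
h=[px2w(w,263,202,8)[:2],px2w(w,357,202,8)[:2]]; d=h[1]-h[0]; print('holes',np.add(*h)/2,np.hypot(*d),np.degrees(np.arctan2(d[1],d[0])))
h=[px2w(w,288,206.,34)[:2],px2w(w,333,206,34)[:2]]; print('rib',np.add(*h)/2,np.hypot(*(h[1]-h[0])))
c=load('top1.png'); f=lambda x,y:(255+(x+.5)/3-.5,80+(y+.5)/3-.5)
cr=[(202,71),(309,58),(410,99),(478,184),(496,290),(456,389),(369,456),(259,473),(154,430),(88,341),(72,235),(115,134)]
P=np.array([px2w(c,*f(*p),36)[:2] for p in cr])
def model(p): 
    a=p[2]-np.radians(30)*np.arange(12); return p[:2,None]+p[3]*np.array([np.cos(a),np.sin(a)])
r=least_squares(lambda p:(model(p).T-P).ravel(),[*P.mean(0),np.radians(30),168]); print(r.x,np.degrees(r.x[2]),np.abs(r.fun).max())
s=[px2w(c,*f(*p),110)[:2] for p in [(249,359),(370,344)]]; d=s[1]-s[0]; print('studs',np.add(*s)/2,np.hypot(*d),np.degrees(np.arctan2(d[1],d[0])))
for b in brass(c,400): print(b[0],pca(c,b[2],88 if b[0][1]<210 and b[0][0]>250 else 8))
E
```

```text
[309.811548 201.235565] 5646 (array([497.35362538, 264.76415576]), np.float64(122.80237008754324), np.float64(61.63578319968195))
[374.42926045 301.98821008] 1866 (array([372.51699393, 257.42293779]), np.float64(75.77952926675773), np.float64(177.68843587620339))
[259.57035928 464.70686751] 10688 (array([243.12287869, 476.61393963]), np.float64(608.9709106164648), np.float64(62.5147865454581))
holes [496.76076815 264.88374173] 89.88128682369735 -118.72966370801706
rib [498.0350396  263.35609481] 40.151539929051154
[ 6.33532105e+02 -1.01075119e+02  3.84961252e-01  1.68048811e+02] 22.05665502491939 1.1750804211839068
studs [ 548.97828187 -110.49400122] 89.34652425515661 -83.27999720322484
[356.45351044 198.81024668] (array([ 548.27708532, -109.86318275]), np.float64(122.94088769595993), np.float64(97.22540388191834))
[193.86296716 290.93997735] (array([345.22489705, 270.37744401]), np.float64(121.73719769273754), np.float64(157.46706888890174))
[396.19977925 301.9790287 ] (array([ 313.31905872, -209.26798213]), np.float64(122.07931091504884), np.float64(20.776845806986586))
```

The Susan axis and ribs put the strainer face at (549,-111) with its y axis at 97°. The studs agree: spacing 89.3 against 90 mm. The cover is at (497,264) at 61.5°, hole spacing 89.9. Next I'll grasp, carry and check from close by.

```bash
python3 - <<'E'
from h import *
y=np.radians(61.5)
robot.move_gripper(0.55)
robot.move_ptp([497,264,90],[np.pi,0,y])
print(robot.move_linear([497,264,11.5],speed=60,f_stop=8),robot.current_tcp_pos())
robot.move_gripper(0.0); print('w',robot.current_gripper_width()*93,robot.current_finger_force())
robot.move_linear([497,264,200],speed=120)
robot.move_ptp([549,-111,200],[np.pi,0,np.radians(97)])
robot.move_linear([549,-111,145],speed=60); robot.sleep(.3)
print('w',robot.current_gripper_width()*93,robot.current_t(),robot.current_tcp_pos())
snap('wrist','w2.png');snap('top','top2.png')
E
```

```text
False [497.3417907  264.10872398  11.91490113]
w 11.766604204483087 29.99919354915619
w 11.897524535133673 22.1667 [ 549.1258052  -111.03242535  145.28124703]
```

View pics/w2.png

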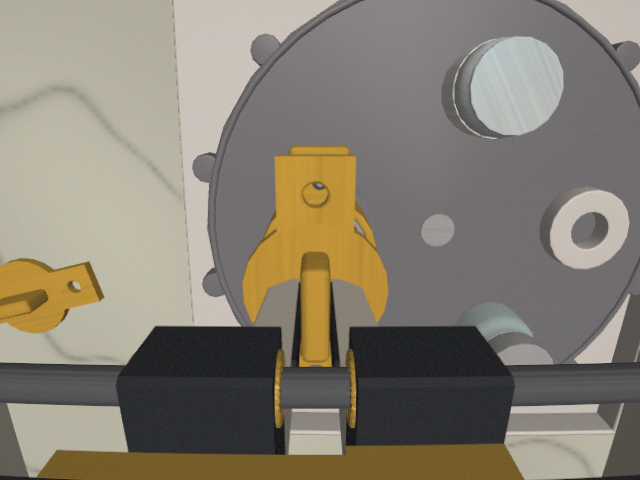

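View pics/top2.png

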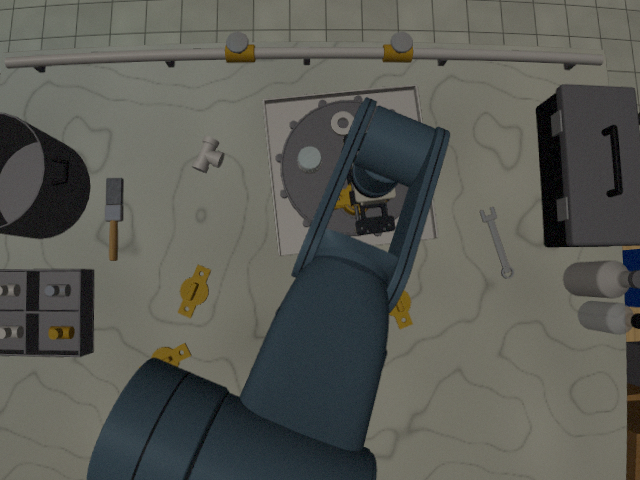

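The wrist view shows the cover held level, its near hole at (315,194) with the stud tip just visible through it. The top view is mostly blocked by the arm. I'll zoom on the hole.

```bash
python3 - <<'E'
from h import *
c=load('w2.png'); 
cv2.imwrite('pics/z2.png',cv2.resize(c['img'][140:240,255:380],None,fx=5,fy=5,interpolation=cv2.INTER_CUBIC))
h=px2w(c,315,194,141.4); print('hole',h, 'stud?',px2w(c,319,186,110))
T=np.array([549.1,-111.0]); a=np.radians(97); u=np.array([np.cos(a),np.sin(a)])
print('hole rel tcp along rib',(h[:2]-T)@u,'across',(h[:2]-T)@[-u[1],u[0]])
S=np.array([549,-111])+45*u; print('stud exp',S,w2px(c,[*S,110]),'hole exp',w2px(c,[*(T+45*u),141.4]))
E
```

```text
hole [542.5344583  -64.58664374 141.4       ] stud? [544.81457063 -66.22860693 110.        ]
hole rel tcp along rib 46.86753639889963 across 0.8602378928817374
stud exp [543.51587955 -66.33542318] [316.41987594 185.89716471] hole exp [317.00187116 198.28807433]
```

View pics/z2.png

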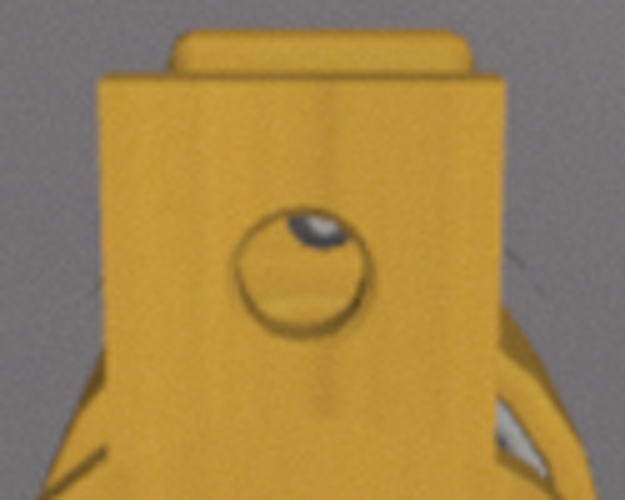

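The stud tip at zoom (322,228) lies to the upper right of the hole centre at (304,273). I'll correct by about (+2.2,-1.7) mm, lower to just above the studs and check once more.

```bash
python3 - <<'E'
from h import *
x,y=549.1+2.2,-111-1.7
robot.move_linear([x,y,126],speed=40); robot.sleep(.3); print(robot.current_tcp_pos(),robot.current_t())
c=snap('wrist','w3.png')
cv2.imwrite('pics/z3.png',cv2.resize(c['img'][140:240,255:380],None,fx=5,fy=5,interpolation=cv2.INTER_CUBIC))
E
```

```text
[ 551.43189999 -112.7576633   126.25801373] 23.2
```

View pics/z3.png

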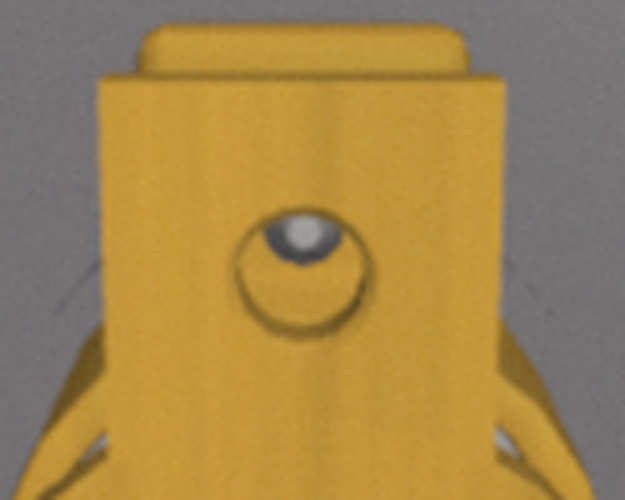

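The stud tip at zoom (304,232) is now laterally in line with the hole centre at (304,273). The strainer ear is also in line with the cover ear. I'll compute what is left over along the rib, then lower gently.

```bash
python3 - <<'E'
from h import *
c=load('w3.png')
h=px2w(c,315.4,194.1,122.4);s=px2w(c,315.4,186,110);d=(s-h)[:2];print('resid',d)
if np.hypot(*d)<2.5:
    p=robot.current_tcp_pos(); x,y=551.3+d[0],-112.7+d[1]
    robot.move_linear([x,y,p[2]],speed=10)
    f0=np.array(robot.current_contact_force())
    for z in (116,108,103,99.5):
        st=robot.move_linear([x,y,z],speed=15,f_stop=8)
        print(z,st,robot.current_tcp_pos(),(np.array(robot.current_contact_force())-f0).round(1),robot.current_t())
        if st: break
    snap('wrist','w4.png')
E
```

```text
resid [-0.14055663  1.37361132]
116 False [ 551.23358342 -111.36683279  116.05251797] [-0.1  0.7 -0.1] 24.375
108 False [ 551.15405927 -111.32017399  107.95591943] [ 1.1  0.2 -0. ] 25.0583
103 False [ 551.0881305  -111.3056979   102.85744169] [ 0.3  0.1 -0.9] 25.5417
99.5 False [ 551.27167424 -111.35831101   99.51099552] [ 1.4 -0.2  0.5] 25.925
```

```bash
python3 - <<'E'
from h import *
p=robot.current_tcp_pos()
st=robot.move_linear([551.15,-111.33,96],speed=6,f_stop=6)
print(st,robot.current_tcp_pos(),np.round(robot.current_contact_force(),1),robot.current_t())
c=snap('wrist','w5.png')
cv2.imwrite('pics/z5.png',np.vstack([c['img'][100:400,140:500],]))
E
```

```text
True [ 551.27083787 -111.38253649   99.50041175] [0.3 0.4 6. ] 26.2333
```

View pics/z5.png

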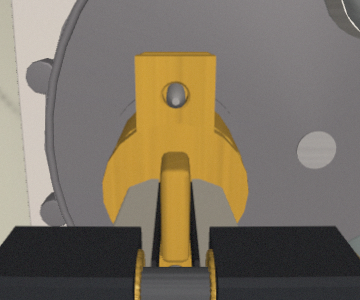

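The stud stands in the hole and contact came at z = 99.5, as expected for a seated cover. I'll release and retreat, then verify from the top picture numerically.

```bash
python3 - <<'E'
from m import *
robot.move_gripper(0.4); robot.sleep(.2)
robot.move_linear([551.2,-111.3,220],speed=80)
robot.move_ptp([300,-350,250],[np.pi,0,np.radians(30)]); robot.sleep(.5)
c=snap('top','top3.png'); print(robot.current_t(),robot.current_contact_force())
for b in brass(c,400): print(b[0],b[1][4],pca(c,b[2],96 if b[0][1]<210 and b[0][0]>250 else 8))
d=load('top1.png')
diff=cv2.absdiff(c['img'],d['img']).max(2)>45; diff=diff.astype(np.uint8)
n,l,s,ce=cv2.connectedComponentsWithStats(diff)
for i in range(1,n):
    if s[i][4]>25: print('diff',ce[i].round(),s[i])
E
```

```text
30.65 [ 0.0602774  -0.38447159 -0.33179201]
[357.60861595 197.62144821] 1091 (array([ 549.59220756, -111.53729212]), np.float64(124.59022592413947), np.float64(97.36091526996951))
[193.80091013 290.96131968] 879 (array([345.17572606, 270.52575178]), np.float64(121.9903315076397), np.float64(157.62140002866144))
[396.20394737 301.9254386 ] 912 (array([ 313.44610326, -209.28071061]), np.float64(122.4944998906297), np.float64(20.546709902626276))
[164.68362832 360.75331858] 904 (array([181.06515051, 340.38018429]), np.float64(123.49876741650282), np.float64(117.63402901284215))
diff [126. 330.] [   41   124   183   356 30323]
diff [ 35. 172.] [ 31 151  12  46 240]
diff [ 26. 189.] [ 24 176   5  32  44]
diff [357. 198.] [345 186  25  25 393]
diff [ 34. 222.] [ 30 203   9  35 147]
diff [ 27. 224.] [ 23 211   8  26  98]
diff [ 59. 265.] [  27  222   57   88 2938]
diff [ 35. 289.] [ 31 271   8  40 176]
diff [522. 396.] [  358   274   282   206 31596]
diff [ 62. 327.] [ 49 311  31  39 666]
diff [ 86. 333.] [ 80 317  13  31 228]
diff [242. 408.] [ 192  343  113  128 7892]
diff [294. 405.] [283 394  28  33 336]
diff [634. 413.] [628 406  12  13  55]
```

```bash
python3 -c "
from bench import robot
print(robot.hand_in())"
```

```text
the job is handed in; nothing more can be done
None
```

The job is handed in: the strainer faces front, the cover lies over both studs and is released, and the top camera puts it within about 1 mm of where I measured the strainer, with no change in the jar, tin or reel since the turn; the judge's verdict was not shown.

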